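# Pack a spare tee fitting and close up the case on the packing turntable

### The arm

A 6-joint arm with a two-finger parallel gripper is mounted at the origin on the work surface. World frame = base frame: x ahead of the robot, y to its left, z up, the work surface at z = 0. Lengths are in m, angles in degrees, forces in N, time in s.
With the tool pointing down it reaches from about 0.35 to 0.875 m from the base axis. Payload 4.2 kg.
Tool frame: the origin (TCP) lies midway between the tips of the shut fingers; the grasp point (between the pads) lies 19 mm behind it; z points along the fingers, y is the line along which they close (so a half turn about z gives the same grasp; the last joint's range is limited). The gripper opens to 87 mm and grips with 3 to 60 N. Pads are 19 mm wide; open, the fingers measure 117 mm over their backs; the gripper's body (75 mm by 190 mm) begins 51 mm behind the grasp point.
Start: joints at [90.161, 22.042, 0.453, 0, -68.411, -14.817], TCP at [0.158, 0.605, 0.223] pointing down, gripper open.
Joint ranges: [-179.83, 179.83], [-69.29, 118.12], [-61.27, 80.66], [-181.25, 117.63], [-171.15, -9.14], [-177.46, 177.46]. Speed limits (degrees/s): [159.86, 159.86, 180, 180, 180, 180].

### API

Orientations are given as a 3x3 rotation matrix whose columns are the frame's x, y, z axes.
In Python, from station import * gives the robot as it stands.
- The arm moves only by the tool move_arm, never from a script. Its argument "targets" is text: rows parted by semicolons, each of 4 numbers parted by spaces: the shift along the world's x, y, z in units of 25 mm (1.0 is 25 mm), then the turn about the world's z in units of 5 degrees (1.0 is 5 degrees). In form: tx ty tz spin; .... A call has 1 to 10 rows; each row shifts and turns the commanded pose from where the row before left it; what a row does not reach is not made up. A row lasts 1/12 s, in which the tool goes at most 41.7 mm and 7.16 degrees, less where a joint would pass 70% of its speed; a pose out of reach is approached as far as the arm can. A call is refused whole if a number of a shift passes 1 or a number of a turn 1, either way. A call with a gripper value outside its range is refused whole. "gripper" is the finger opening in mm, from 0 to 87, set as the call begins (left out, the last holds). The fingers move at their own pace and stop on an object; the grip force is fixed at half the most. Time passes only in rows, so rows that do not move let the fingers close. It gives the time, the measured TCP pose, the force, the opening and the grip force at its end, in the units of the state.
- sense(): the state, without advancing time (a new reading comes with each control period).
- capture(name): name is "scene" or "side" or "wrist"; returns a dict with "image" (400x640x3 uint8, blue, green, red), "fx", "fy", "cx", "cy" (pixels), "world_from_camera" (4x4, takes a point from camera to world coordinates); the wrist camera has in their place "hand_eye" (4x4, takes a point from camera to tool coordinates, whose origin is the TCP and whose axes are the flange's). Camera axes: x right, y up, looking along -z (the intrinsics and any distortion apply to the point x, -y, -z); pixel columns grow to the right and rows downward; lengths in m; the calibration is good to about 2 mm. A picture is of the moment at which its call begins: read the wrist's pose just before it. There is no depth.
- finish_job(): hands the job in; it is judged then, once.
The state is a dict: "time_s": time; "joints": joint angles; "joint_velocities": joint speeds; "effort": joint torques, N m; "tcp_pos": TCP position; "ee_rot": TCP orientation; "wrist_force": force on the tool from outside, world axes, zero at the start; "moment": the same for the moment, N m; "gripper_width": opening from 0.0 (shut) to 1.0 (fully open); "gripper_force": force on a finger pad.
Only numpy, scipy, OpenCV 4.12 (cv2) and the standard library are available. Lean on these libraries where they do the work, as an engineer would, in place of code of your own. Each camera call takes 0.05 s, during which the arm holds its last target. There are 200 camera calls.

### The job

Pack the T-shaped pipe fitting: put it in the open steel case on the turntable and let go of it, then shut the lid fully, then swing the clamp at the front of the case all the way down onto the lid. When it is clamped, turn the turntable by its post anticlockwise (seen from above) until it comes up against its stop, a quarter turn from its other end. Leave the other fittings and the stock bin where they are.

Things in the scene. Friction and masses are not known exactly. Their poses are not given: they have to be found in the camera images.
- tee: T-shaped bare steel pipe fitting, about 280 g, lying flat. Round arms of 26 mm diameter: the straight run is 70 mm long along its x axis (35 mm each way), the branch runs along its +y axis and ends 40 mm from the origin. Origin: under the crossing of the arms, on the underside (the arms' axes are 13 mm above it).
- elbow: Bystander: right-angled elbow of the same steel pipe, 26 mm diameter, two arms of 38 mm from its corner along its +x and +y. Origin: under the corner, on the underside.
- coupling: Bystander: straight steel coupling standing upright, 38 mm diameter, 46 mm high, narrower at mid-height. Origin: centre of its underside.
- stock_bin: Bystander: blue plastic stock bin, 160 mm (x) by 110 mm (y), 75 mm high, holding steel bushes. Origin: centre of its underside.
- turntable (a joint): Angle of the turntable about its vertical axis, rad, growing anticlockwise seen from above; travel 0 to 1.571, where a lug on the rim meets the fixed stop block (each end is a hard stop). It has firm friction (about 0.7 N m) and stays where it is left. It is a flat aluminium disc of 182 mm radius, its top 33 mm above the table.
- stand: Fixed dark steel base under the turntable. Origin: on the turntable's vertical axis, at table height.
- post_top (a point): Centre of the top of the round black post used to turn the turntable: 22 mm diameter, standing upright on the disc near the rim, 163 mm from the turntable's axis, from the disc (33 mm above the table) up to 128 mm; a 34 mm wide collar covers its lowest 10 mm. Axes turn with the turntable.
- case_floor (a point): Centre of the inner floor of the grey steel case, 37 mm above the table, on the turntable's axis. The case is fixed on the turntable; its axes: -x to its front (where the clamp is), +x to the hinge of the lid, z up. Outside 150 mm (x) by 190 mm (y), walls 4 mm, inner depth 65 mm, rim 102 mm above the table.
- lid (a joint): Angle of the lid, rad: 0 shut flat on the rim, 1.57 upright, up to 1.95 leaning back. Stiff hinge (about 0.42 N m): it stays where it is left.
- lid_hinge (a point): Middle of the lid's hinge line, at the top of the case's rear (+x) wall, 102 mm above the table. Its axes turn with the lid: the lid runs 150 mm from here along this point's -x, its outer face 6 mm along its +z.
- lid_front_edge (a point): Middle of the lid's free edge on its outer face, 150 mm from the hinge. The lid is a grey steel plate 150 by 190 mm, 6 mm thick; a tab 40 mm wide of the same thickness, centred 60 mm to the +y side, sticks out 17 mm beyond this edge.
- clamp (a joint): Angle of the clamp arm, rad: 0 down flat on the shut lid, 1.57 upright, up to 2.2 leaning away from the case. Stiff hinge (about 0.14 N m): it stays where it is left.
- clamp_hinge (a point): Middle of the clamp's hinge line (parallel to the case's y), 14 mm in front of the case's front wall, 115 mm above the table. Its axes turn with the clamp: the arm runs along this point's +x.
- clamp_bar (a point): Middle of the clamp's crossbar, a black rubber round bar of 14 mm diameter, 56 mm long parallel to the hinge line, at the end of the flat steel clamp arm 62 mm from the hinge.
Mind the look-alikes: they are no part of the job. What is shaped like the tee but blue or purple is not meant.

How it is judged (in metres and radians):
On the way, in this order (a step that is already met when the one before it is completed fails the run):
1. the tee lies inside the case, released (x of tee in the frame of case_floor between -0.071 and 0.071 m and y of tee in the frame of case_floor between -0.091 and 0.091 m and z of tee in the frame of case_floor below 0.045 m and contact force between tee and the fingers below 0.2 N and linear speed of tee below 0.05 m/s), for 0.2 s.
2. the lid is shut (value of joint lid below 0.06 rad), for 0.2 s.
3. the clamp is down on the lid (value of joint clamp below 0.12 rad), for 0.2 s.
4. the turntable is against its stop (value of joint turntable above 1.5 rad), for 0.2 s.
At the end, for the whole second after the job is handed in: The tee rests inside the case (origin within its inner walls and less than 45 mm above its floor), the lid is shut to within 0.06 rad, the clamp is down to within 0.12 rad, the turntable is within 0.07 rad of its stop, and elbow, coupling and stock bin are within 30 mm of where they began (x of tee in the frame of case_floor between -0.071 and 0.071 m and y of tee in the frame of case_floor between -0.091 and 0.091 m and z of tee in the frame of case_floor below 0.045 m and value of joint lid below 0.06 rad and value of joint clamp below 0.12 rad and value of joint turntable above 1.5 rad and linear speed of tee below 0.02 m/s and distance of each of elbow, coupling, stock_bin from where it was at the start of the episode below 0.03 m); the robot touches nothing.
It fails at once if a bystander (elbow, coupling or stock bin) is moved by more than 30 mm (distance of any of elbow, coupling, stock_bin from where it was at the start of the episode above 0.03 m).
It fails at once if the turntable is turned well away from its starting end (beyond 0.6 rad) before the clamp is down (value of joint turntable above 0.6 rad and value of joint clamp above 0.3 rad).
It also fails if it takes over 72 s, if anything falls off the work surface, if the arm or the gripper's body presses on something with over 40 N, if the wrist force passes 120 N, or if a joint passes its speed limit or range.

## Working session

There is one attempt and no reset: what is moved stays moved. The work goes in short steps, Python scripts to look and compute and a tool call to move; the robot and the scene stay as the last step left them, time stands still between calls to the robot, and variables do not carry over. Pictures are saved under pics/ and viewed, at most 10 in all, crops included, and the job is handed in when it is done.

Besides the shell and the picture viewer there is one more tool, called by a JSON object that holds its "op" and its "data". move_arm: Moves the arm, as the interface text tells. Its arguments: {"type":"object","properties":{"targets":{"type":"string"},"gripper":{"type":"number"}},"required":["targets"]}

```bash
mkdir -p pics && cat > h.py <<'E'
from station import *
import numpy as np, cv2
def ray(c,u,v,T=None):
    T=np.array(c["world_from_camera"]) if T is None else T
    d=np.array([(u-c["cx"])/c["fx"],-(v-c["cy"])/c["fy"],-1.0])
    return T[:3,3],T[:3,:3]@d
def onz(c,u,v,z,T=None):
    o,d=ray(c,u,v,T); return o+d*(z-o[2])/d[2]
def proj(c,p,T=None):
    T=np.array(c["world_from_camera"]) if T is None else T
    q=T[:3,:3].T@(np.array(p)-T[:3,3]); return c["cx"]+c["fx"]*q[0]/-q[2], c["cy"]-c["fy"]*q[1]/-q[2]
def tri(rs):
    A=np.zeros((3,3));b=np.zeros(3)
    for o,d in rs:
        d=d/np.linalg.norm(d);P=np.eye(3)-np.outer(d,d);A+=P;b+=P@o
    p=np.linalg.solve(A,b)
    return p,[np.linalg.norm(np.cross(p-o,d/np.linalg.norm(d))) for o,d in rs]
def wristT(c,s):
    W=np.eye(4);W[:3,:3]=np.array(s["ee_rot"]);W[:3,3]=s["tcp_pos"];return W@np.array(c["hand_eye"])
E
python3 - <<'E'
from h import *
s=sense();print(s)
for n in ["scene","side","wrist"]:
    c=capture(n);cv2.imwrite(f"pics/{n}0.png",c["image"]);print(n,{k:v for k,v in c.items() if k!="image"})
E
```

```text
{'time_s': 0.0, 'joints': array([ 9.01607038e+01,  2.20919116e+01,  3.79066458e-01, -2.85249495e-02,
       -6.84124007e+01, -1.48163366e+01]), 'joint_velocities': array([-0.07566709,  0.02488811,  0.00757789, -0.03121092, -0.00484901,
       -0.01972061]), 'effort': array([ 3.14760082e-04, -3.90665352e+01,  1.87407929e+01,  4.21967581e+00,
        1.09537400e-02, -1.99088918e-04]), 'tcp_pos': array([0.15796442, 0.60407445, 0.22144383]), 'ee_rot': array([[ 9.67417498e-01, -2.53186050e-01, -4.56799975e-04],
       [-2.53186437e-01, -9.67415032e-01, -2.18719827e-03],
       [ 1.11852927e-04,  2.23158943e-03, -9.99997504e-01]]), 'wrist_force': array([-0.04053692,  0.11947259, -0.04503961]), 'moment': array([ 0.00835467,  0.06851388, -0.01510261]), 'gripper_force': 0.0, 'gripper_width': 0.9994072683958524}
scene {'fx': 443.4948964212874, 'fy': 443.4948964212874, 'cx': 316.1188560403735, 'cy': 199.96641236008756, 'world_from_camera': array([[-4.40689584e-01, -6.11718156e-01,  6.56957829e-01,
         1.27523423e+00],
       [ 8.97659383e-01, -2.99849043e-01,  3.22952293e-01,
         3.39
[... 324 characters left out ...]
0.88954639,  0.33239599, -0.31340091,  0.05768651],
       [-0.45678891,  0.63640949, -0.62155198, -0.87867657],
       [-0.00715007,  0.69605738,  0.71795056,  1.03755938],
       [ 0.        ,  0.        ,  0.        ,  1.        ]])}
wrist {'fx': 280.20321558309416, 'fy': 280.20321558309416, 'cx': 322.3203070954464, 'cy': 192.65964762355247, 'hand_eye': array([[ 1.06029531e-03,  9.54317188e-01,  2.98793541e-01,
         8.24028849e-02],
       [ 9.99999422e-01, -1.06460925e-03, -1.48329155e-04,
        -1.45663584e-03],
       [ 1.76545306e-04,  2.98793526e-01, -9.54317766e-01,
        -1.62293030e-01],
       [ 0.00000000e+00,  0.00000000e+00,  0.00000000e+00,
         1.00000000e+00]])}
```

View pics/scene0.png

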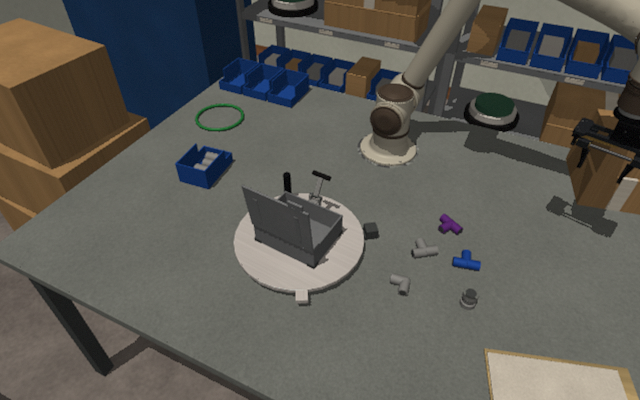

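View pics/side0.png

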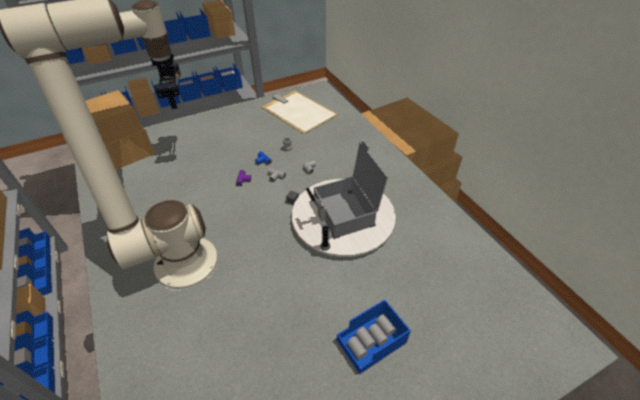

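The scene picture shows these candidates: grey tee (425,248), blue tee (467,261), purple tee (450,223), and grey elbow (401,284). The coupling is at (470,298). The bare-steel one at (425,248), (276,175) in side, is the one I want. The case is open on the disc, with the lid at (275,220), the clamp up at (318,185) and the post at (287,182).

```bash
python3 - <<'E'
from h import *
c=capture("scene");d=capture("side")
a=cv2.resize(c["image"][160:310,225:495],None,fx=2.9,fy=2.9,interpolation=cv2.INTER_CUBIC)
cv2.imwrite("pics/cropscene.png",a[:600,:800])
b=cv2.resize(d["image"][130:270,225:405],None,fx=4.2,fy=4.2,interpolation=cv2.INTER_CUBIC)
cv2.imwrite("pics/cropside.png",b[:600,:800])
for n,p,q in [("tee",(425,248),(276,175)),("elbow",(401,284),(309,167)),("post",(287,174),(325,228)),("coup",(470,295),(287,143)),("bin",(205,165),(374,335))]:
    print(n,tri([ray(c,*p),ray(d,*q)]))
E
```

```text
tee (array([0.41504512, 0.24995864, 0.01074731]), [np.float64(0.00458513851960088), np.float64(0.004585138519600714)])
elbow (array([0.55534259, 0.23076703, 0.00808637]), [np.float64(9.653760846205127e-05), np.float64(9.653760846222245e-05)])
post (array([ 0.4162378 , -0.17831598,  0.12544912]), [np.float64(0.0007895828415763454), np.float64(0.0007895828415764996)])
coup (array([0.52988632, 0.39610591, 0.02897917]), [np.float64(0.0021703777102938878), np.float64(0.0021703777102938626)])
bin (array([ 0.39567087, -0.50668325,  0.02977209]), [np.float64(0.0006883874550755052), np.float64(0.0006883874550756006)])
```

View pics/cropscene.png

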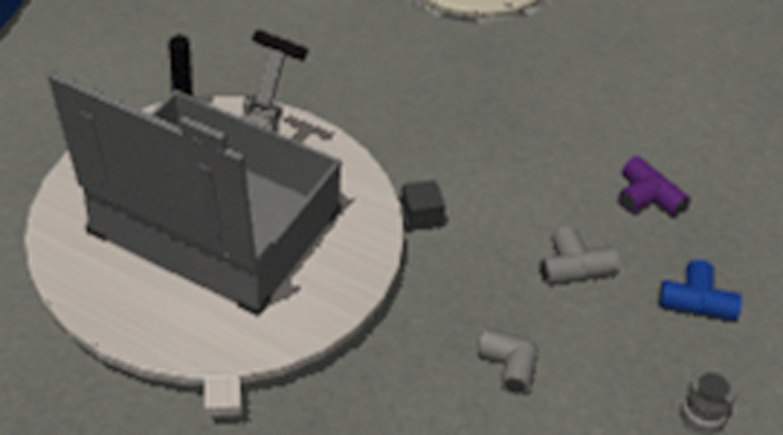

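View pics/cropside.png

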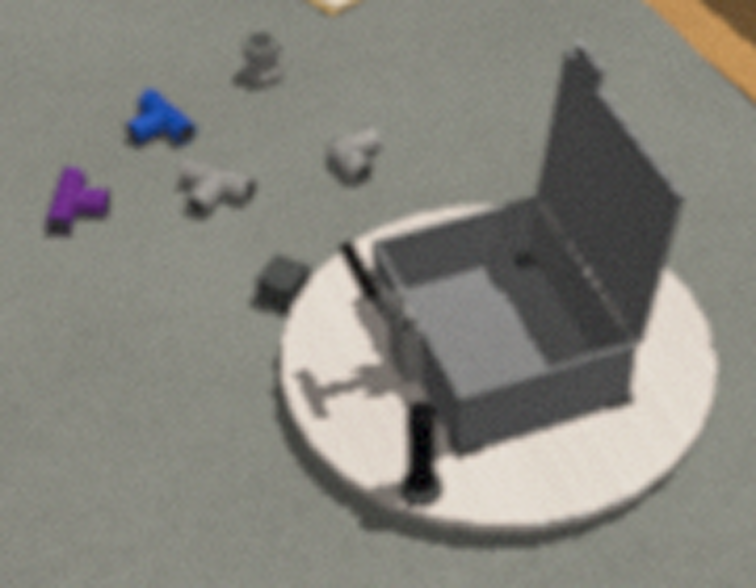

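Both crops confirm it: the bare-steel tee sits at scene crop (580,262) between purple (655,187), blue (700,295) and the elbow (512,350). The case rim corners, clamp bar and post are all visible too, so I'll measure those next.

```bash
python3 - <<'E'
from h import *
c=capture("scene");d=capture("side")
S=lambda x,y:(225+x/2.9,160+y/2.9)
D=lambda x,y:(225+x/4.2,130+y/4.2)
def pr(n,p,q):
    x,r=tri([ray(c,*S(*p)),ray(d,*D(*q))]);print(n,x.round(4),round(r[0]*1e3,1))
pr("rim front L",(340,163),(378,243))
pr("rim front R",(178,95),(455,400))
pr("bar",(279,45),(360,271))
pr("post",(180,42),(421,408))
pr("lid tip L",(243,160),(568,75)); pr("lid tip R",(52,80),(680,205))
# disc centre
for im,n in((c,"scene"),(d,"side")):
    I=im["image"].astype(int);hsv=cv2.cvtColor(im["image"],cv2.COLOR_BGR2HSV)
    m=((hsv[...,2]>165)).astype(np.uint8)
    k,lab,st,ce=cv2.connectedComponentsWithStats(m)
    ctr={"scene":(260,265),"side":(345,240)}[n]
    L=[i for i in range(1,k) if st[i,4]>500];print(n,[(st[i].tolist()) for i in L])
    i=min(L,key=lambda i:np.hypot(ce[i][0]-ctr[0],ce[i][1]-ctr[1]))
    ys,xs=np.where(lab==i)
    P=np.array([onz(im,x,y,.033)[:2] for x,y in zip(xs,ys)])
    h=cv2.convexHull(P.astype(np.float32))
    print(n,cv2.minEnclosingCircle(h))
    # least squares on hull pts, robust
    h=h[:,0];from scipy.optimize import least_squares
    r=least_squares(lambda q:np.hypot(h[:,0]-q[0],h[:,1]-q[1])-.182,[.53,-.06],loss="soft_l1",f_scale=.002);print(r.x)
# tee mask
for im,n,w in((c,"scene",(405,230,445,262)),(d,"side",(262,160,290,185))):
    x0,y0,x1,y1=w;v=cv2.cvtColor(im["image"],cv2.COLOR_BGR2GRAY)[y0:y1,x0:x1]
    print(n,np.median(v));
    for r in v[::1]: print(" ".join(f"{int(a):3d}" for a in r))
E
```

```text
rim front L [0.4806 0.0255 0.0978] 2.4
rim front R [ 0.4581 -0.1576  0.0945] 0.4
bar [ 0.4241 -0.0642  0.1673] 0.9
post [ 0.4184 -0.1764  0.1261] 0.4
lid tip L [0.6392 0.0029 0.2325] 5.0
lid tip R [ 0.6282 -0.178   0.2401] 1.2
scene [[234, 197, 129, 103, 4820], [488, 352, 151, 48, 5118]]
scene ((0.5572563409805298, -0.06416647881269455), 0.19250313937664032)
[ 0.54548312 -0.07407306]
side [[47, 0, 65, 26, 1265], [0, 4, 50, 30, 1127], [44, 63, 86, 164, 1702], [263, 91, 74, 42, 1545], [363, 111, 51, 44, 514], [292, 191, 30, 55, 945], [324, 194, 72, 61, 1679], [108, 221, 40, 37, 837], [160, 238, 57, 49, 864]]
side ((0.5633717179298401, -0.1276308000087738), 0.17117498815059662)
[ 0.54197585 -0.07430561]
scene 107.0
107 108 108 111 111 112 109 108 109 109 108 108 108 109 109 106 105 105 107 107 108 106 102 104 106 107 105 105 106 105 105 108 101  73  36  36  36  40  47  45
107 106 108 108 112 111 110 111 112 109 107 107 108 109 109 110 108 106 104 107 111 108 107 106 106 107 107 106 105 108 105 108 111 103  77  53  35  35  40  37
108 107 106 106 111 110 109 109 109 110 108 105 107 107 10
[... 6852 characters left out ...]
  99 118 132 139 136 136 138
136 137 138 137 136 135 123  90  63  47  53  68  84  94 111 133 130 120 108 105 112 116 135 138 139 134 137 138
137 138 136 139 135 132 117  87  71  60  56  61  79  98 126 140 144 137 134 131 132 137 136 136 135 137 136 133
137 140 139 137 139 134 121 108  93  78  74  83 101 120 137 142 144 140 138 139 139 133 139 135 133 134 137 137
136 141 137 138 142 141 137 130 120 110 104 109 124 134 137 142 143 140 140 137 136 139 141 134 134 135 138 137
136 137 141 137 139 136 139 136 137 133 136 133 140 137 140 139 140 141 140 137 139 136 135 133 135 136 139 136
138 135 137 133 139 140 139 138 137 138 142 138 140 138 141 142 143 139 138 141 141 137 140 134 133 132 137 139
```

Measured: disc axis ≈ (0.544,-0.074), post radius 0.163 (matches the text), case x heading ≈ -7°, clamp ≈ 2.1 rad, lid ≈ 1.65 rad. Next I'll take the wrist camera over the tee.

{"op": "move_arm", "data": {"targets": "0.6 -0.95 0 0;0.6 -0.95 0 0;0.6 -0.95 0 0;0.6 -0.95 0 0;0.6 -0.95 0 0;0.6 -0.95 0 0;0.6 -0.95 0 0;0.6 -0.95 0 0;0.6 -0.95 0 0;0.6 -0.95 0 0", "gripper": 87}}

```text
time_s: 1.18
tcp_pos: [0.3086, 0.3659, 0.2228]
ee_rot: [[0.968, -0.253, 0.0], [-0.253, -0.968, 0.0], [0.0, -0.0, -1.0]]
wrist_force: [-0.2, -0.6, 0.3]
gripper_width: 1.002
gripper_force: 0.0
```

{"op": "move_arm", "data": {"targets": "0.6 -0.95 -0.2 0;0.6 -0.95 -0.2 0;0.6 -0.95 -0.2 0;0.6 -0.95 -0.2 0;0 0 0 0;0 0 0 0"}}

```text
time_s: 1.68
tcp_pos: [0.3685, 0.271, 0.2025]
ee_rot: [[0.967, -0.256, -0.0], [-0.256, -0.967, -0.0], [-0.0, 0.0, -1.0]]
wrist_force: [0.4, 0.5, 0.5]
gripper_width: 1.002
gripper_force: 0.0
```

```bash
python3 - <<'E'
from h import *
s=sense();c=capture("wrist");print(s["tcp_pos"],s["joints"])
cv2.imwrite("pics/w1.png",c["image"]);np.savez("w1.npz",T=wristT(c,s),im=c["image"])
print(proj(c,(.415,.25,.013),wristT(c,s)))
E
```

```text
[0.36853741 0.2709945  0.20248032] [ 5.67740402e+01  6.56187513e+00 -2.37454131e+01 -4.01444428e-04
 -5.97074232e+01  1.84202359e+01]
(np.float64(330.3241041653398), np.float64(132.23143263841672))
```

View pics/w1.png

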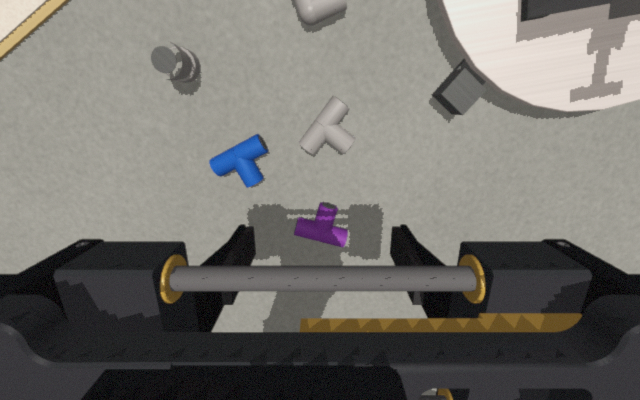

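The wrist view shows the grey tee with its run from (340,103) to (309,150) and its branch end near (347,143). The purple tee (322,226) and blue tee (240,160) are close by. I'll move nearer for a second view.

```bash
python3 - <<'E'
from h import *
s=sense();c=capture("wrist");z=np.load("w1.npz");T=z["T"]
for p in [(339,105),(310,148),(346,141),(325,126)]: print(p,onz(c,*p,.013,T).round(4))
E
```

```text
(339, 105) [0.4434 0.2321 0.013 ]
(310, 148) [0.4027 0.2794 0.013 ]
(346, 141) [0.3997 0.2338 0.013 ]
(325, 126) [0.4239 0.2545 0.013 ]
```

{"op": "move_arm", "data": {"targets": "0.5 -0.4 -0.6 0;0.5 -0.4 -0.6 0;0.5 -0.4 -0.6 0;0 0 0 0;0 0 0 0"}}

```text
time_s: 2.2
tcp_pos: [0.4054, 0.2425, 0.1571]
ee_rot: [[0.967, -0.253, -0.001], [-0.253, -0.967, -0.001], [-0.001, 0.001, -1.0]]
wrist_force: [0.0, 0.9, 0.8]
gripper_width: 1.001
gripper_force: 0.0
```

```bash
python3 - <<'E'
from h import *
s=sense();c=capture("wrist");print(s["tcp_pos"],s["joints"])
cv2.imwrite("pics/w2.png",c["image"][0:300,200:500]);np.savez("w2.npz",T=wristT(c,s),im=c["image"])
z=np.load("w1.npz")
for im,T in ((z["im"],z["T"]),(c["image"],wristT(c,s))):
    u,v=proj(c,(.412,.25,.013),T)
    g=cv2.GaussianBlur(im,(5,5),0);hsv=cv2.cvtColor(g,cv2.COLOR_BGR2HSV);G=cv2.cvtColor(g,cv2.COLOR_BGR2GRAY)
    u,v=int(u),int(v);print(u,v,G[v-60:v+60:8,max(u-60,0):u+60:8])
E
```

```text
[0.40542897 0.2425167  0.15714756] [ 5.06614829e+01  1.08750514e+01 -2.57715313e+01  7.67582488e-03
 -5.34370641e+01  2.46859359e+01]
330 134 [[155 159 157 159 159 155 154 158 157 155 150 157 155 154 157]
 [157 159 159 159 157 158 158 155 161 159 160 159 153 156 157]
 [159 154 161 160 157 159 159 160 159 160 155 157 159 161 160]
 [159 152 158 159 161 157 157 156 146 163 159 159 155 153 158]
 [160 156 155 164 157 157 160 139 178 173 156 160 156 159 154]
 [160 155 154 154 160 155 147 171 177 131 158 159 163 159 158]
 [154 153 159 152 156 154 156 176 143 145 163 159 162 159 161]
 [158 156 159 157 157 150 176 171 181 157 163 159 162 160 160]
 [154 156 156 157 145 174 163 129 169 178 163 161 160 160 163]
 [156 156 156 159 151 167 130 156 113 164 157 161 158 156 159]
 [149 157 157 159 159 120 151 157 155 129 160 161 160 162 159]
 [159 157 155 161 155 158 159 159 156 158 158 160 163 160 162]
 [158 153 156 155 154 154 154 155 156 159 160 158 160 161 160]
 [153 153 155 155 155 159 159 158 159 157 158 159 161 159 162]
 [152 153 157 155 158 154 154 158 158 155 159 158 156 154 156]]
315 177 [[15
[... 241 characters left out ...]
3 150]
 [153 154 154 156 155 156 156 147 172 165 141 154 154 158 155]
 [155 154 157 153 157 155 140 170 167 129 158 155 159 159 156]
 [150 151 154 155 156 131 165 169 139 155 159 160 158 155 159]
 [156 156 152 157 149 159 171 175 179 149 149 158 160 158 157]
 [153 152 153 156 154 172 157 143 172 178 158 154 156 161 158]
 [150 153 153 156 170 161 125 157 130 167 171 158 156 153 157]
 [154 154 152 156 157 135 151 155 152 141 158 154 157 161 156]
 [133 129 134 157 154 156 155 157 154 156 160 155 158 144 138]
 [ 92  95  94  95 100  96 101  96  97 104 102  98 103  95  96]
 [ 91  93  91  95 127 134 134 123 130 131 125 131 125  97  98]
 [ 87  92  96  93  96  92  92  95  95  94 117 128 118  94  95]]
```

View pics/w2.png

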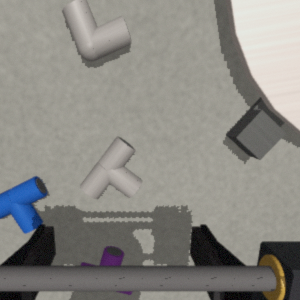

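This crop shows the tee with run ends at (123,146) and (91,191), branch end (132,190), and branch root at (110,168). Add 200 columns for the full image.

```bash
python3 - <<'E'
from h import *
c=capture("wrist");z=np.load("w1.npz");w=np.load("w2.npz")
# silhouettes: dark or bright against floor, in a local window
def ends(im,box):
    x0,y0,x1,y1=box
    g=cv2.GaussianBlur(im,(3,3),0)[y0:y1,x0:x1];G=cv2.cvtColor(g,cv2.COLOR_BGR2GRAY)
    m=(G>164).astype(np.uint8);m=cv2.morphologyEx(m,cv2.MORPH_OPEN,np.ones((3,3)))
    k,l,st,ce=cv2.connectedComponentsWithStats(m);i=1+np.argmax(st[1:,4])
    p=cv2.findContours((l==i).astype(np.uint8),0,1)[0][0]
    a,t=cv2.minEnclosingTriangle(p);print(st[i],(ce[i]+[x0,y0]).round(1));return t[:,0]+[x0,y0]
print(ends(z["im"],(290,85,370,165)));print(ends(w["im"],(270,125,350,206)))
for n,p,q in [("run far",(339,104),(322,146)),("run near",(310,149),(291.5,190)),("branch",(346,142),(331.5,189)),("cross",(325,126),(307,168))]:
    x,r=tri([ray(c,*p,z["T"]),ray(c,*q,w["T"])]);print(n,x.round(4),round(1e3*r[0],1),onz(c,*q,.013,w["T"]).round(4))
E
```

```text
[ 13  15  49  49 836] [328.8 128.3]
[[340.5234375   92.85546875]
 [298.6896553  148.        ]
 [352.77777863 148.        ]]
[ 15  18  53  51 846] [313.2 172.6]
[[324.1796875  136.28281212]
 [281.21212101 193.        ]
 [339.10526276 193.        ]]
run far [0.4451 0.233  0.0234] 0.8 [0.4442 0.2341 0.013 ]
run near [0.4007 0.2816 0.0015] 1.2 [0.4045 0.2804 0.013 ]
branch [0.402  0.2351 0.0387] 0.3 [0.3942 0.2359 0.013 ]
cross [0.4248 0.2552 0.0163] 1.0 [0.4248 0.2564 0.013 ]
```

The crossing measured z ≈ 0.016 against 0.013 stated, so the heights agree. The branch points at heading about -140°, and the grasp point on it is about (0.406,0.2415), straight below the tool. I'll spin by -125°.

{"op": "move_arm", "data": {"targets": "0 0 -0.2 -1;0 0 -0.2 -1;0 0 -0.2 -1;0 0 -0.2 -1;0 0 -0.2 -1;0 0 0 -1;0 0 0 -1;0 0 0 -1;0 0 0 -1;0 0 0 -1", "gripper": 56}}

```text
time_s: 3.13
tcp_pos: [0.4056, 0.2436, 0.1338]
ee_rot: [[0.426, -0.905, 0.002], [-0.905, -0.426, 0.002], [-0.001, -0.003, -1.0]]
wrist_force: [-0.8, -1.0, 0.5]
gripper_width: 0.648
gripper_force: 0.0
```

{"op": "move_arm", "data": {"targets": "0 0 -0.2 -1;0 0 -0.2 -1;0 0 -0.2 -1;0 0 -0.2 -1;0 0 -0.2 -1;0 0 -0.2 -1;0 0 0 -1;0 0 0 -1;0 0 0 -1;0 0 0 -1"}}

```text
time_s: 3.97
tcp_pos: [0.4057, 0.2437, 0.1038]
ee_rot: [[-0.419, -0.908, 0.002], [-0.908, 0.419, 0.002], [-0.003, -0.001, -1.0]]
wrist_force: [0.5, -0.3, -0.5]
gripper_width: 0.638
gripper_force: 0.0
```

{"op": "move_arm", "data": {"targets": "0 0 0 -1;0 0 0 -1;0 0 0 -1;0 0 0 -1;0 0 0 -1;0 0 0 0;0 0 0 0"}}

```text
time_s: 4.55
tcp_pos: [0.4057, 0.2433, 0.1035]
ee_rot: [[-0.76, -0.65, 0.001], [-0.65, 0.76, 0.002], [-0.002, 0.0, -1.0]]
wrist_force: [-0.7, 0.7, 0.9]
gripper_width: 0.641
gripper_force: 0.0
```

```bash
python3 - <<'E'
from h import *
s=sense();c=capture("wrist");T=wristT(c,s);print(s["tcp_pos"],np.degrees(np.arctan2(s["ee_rot"][1,0],s["ee_rot"][0,0])),s["joints"])
print(proj(c,(.4237,.2565,.013),T),proj(c,(.406,.2415,.013),T))
cv2.imwrite("pics/w3.png",c["image"])
E
```

```text
[0.40566582 0.24328058 0.10348204] -139.443221056172 [ 5.07024741e+01  1.48458691e+01 -2.98606258e+01  1.33090935e-02
 -4.51723250e+01 -1.00155055e+02]
(np.float64(319.4922383383919), np.float64(216.47924049603216)) (np.float64(319.5621657155964), np.float64(193.73641512700877))
```

View pics/w3.png

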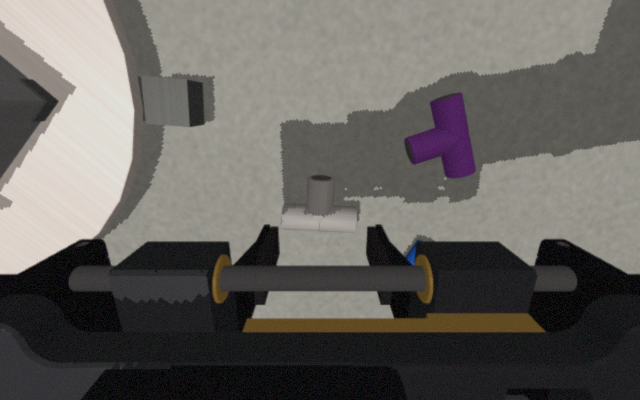

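The tee lies square in the tool frame: run at row 217 centred on column 320, branch up to row 180. That matches the prediction of (319.5,216.5), so I'll descend and grasp.

{"op": "move_arm", "data": {"targets": "0 -0.05 -0.8 0;0 0 -0.8 0;0 0 -0.8 0;0 0 -0.8 0;0 0 -0.5 0;0 0 -0.25 0;0 0 0 0"}}

```text
time_s: 5.18
tcp_pos: [0.405, 0.2405, 0.0028]
ee_rot: [[-0.761, -0.648, -0.002], [-0.648, 0.761, -0.002], [0.003, -0.0, -1.0]]
wrist_force: [-0.5, 0.6, -0.1]
gripper_width: 0.644
gripper_force: 0.4
```

{"op": "move_arm", "data": {"targets": "0 0 0 0;0 0 0 0;0 0 0 0;0 0 0 0;0 0 0 0;0 0 0 0;0 0 0 0", "gripper": 0}}

```text
time_s: 5.77
tcp_pos: [0.4059, 0.241, 0.0043]
ee_rot: [[-0.762, -0.648, 0.001], [-0.648, 0.762, 0.0], [-0.001, -0.0, -1.0]]
wrist_force: [-0.8, -0.9, 3.0]
gripper_width: 0.291
gripper_force: 30.1
```

{"op": "move_arm", "data": {"targets": "0 0 0.5 0;0 0 0.8 0;0 0 0.8 0;0 0 0.8 0;0 0 0.8 0;0 0 0.8 0;0 0 0.8 0;0 0 0.8 0;0 0 0.5 0;0 0 0 0"}}

```text
time_s: 6.6
tcp_pos: [0.4067, 0.2422, 0.1711]
ee_rot: [[-0.762, -0.648, 0.004], [-0.648, 0.762, 0.005], [-0.006, 0.001, -1.0]]
wrist_force: [-0.1, 0.9, -4.1]
gripper_width: 0.288
gripper_force: 30.4
```

Tee gripped: opening 25 mm, and the weight shows on the wrist. Carrying it over the case with the camera on the clamp side.

{"op": "move_arm", "data": {"targets": "0.35 -0.9 0.2 -0.68;0.35 -0.9 0.2 -0.68;0.35 -0.9 0.2 -0.68;0.35 -0.9 0.2 -0.68;0.35 -0.9 0.2 -0.68;0.35 -0.9 0.2 -0.68;0.35 -0.9 0.2 -0.68"}}

```text
time_s: 7.18
tcp_pos: [0.4662, 0.0822, 0.2022]
ee_rot: [[-0.96, -0.282, -0.003], [-0.282, 0.96, -0.0], [0.003, 0.0, -1.0]]
wrist_force: [0.6, 0.4, -5.0]
gripper_width: 0.292
gripper_force: 30.1
```

{"op": "move_arm", "data": {"targets": "0.35 -0.9 0 -0.68;0.35 -0.9 0 -0.68;0.35 -0.9 0 -0.68;0.35 -0.9 0 -0.68;0.35 -0.9 0 -0.68;0.35 -0.9 0 -0.68;0.35 -0.9 0 -0.68;0 0 0 0;0 0 0 0"}}

```text
time_s: 7.93
tcp_pos: [0.5273, -0.0749, 0.2015]
ee_rot: [[-0.992, 0.129, -0.004], [0.129, 0.992, 0.0], [0.004, -0.0, -1.0]]
wrist_force: [-0.8, 0.2, -4.2]
gripper_width: 0.291
gripper_force: 30.4
```

```bash
python3 - <<'E'
from h import *
s=sense();c=capture("wrist");d=capture("side");print(s["tcp_pos"],np.degrees(np.arctan2(s["ee_rot"][1,0],s["ee_rot"][0,0])))
b=cv2.resize(d["image"][110:270,265:425],None,fx=2.5,fy=2.5,interpolation=cv2.INTER_CUBIC)
cv2.imwrite("pics/pre.png",np.hstack([c["image"][:,120:520],b]))
E
```

```text
[ 0.52733012 -0.07489524  0.20149793] 172.60831195006514
```

View pics/pre.png

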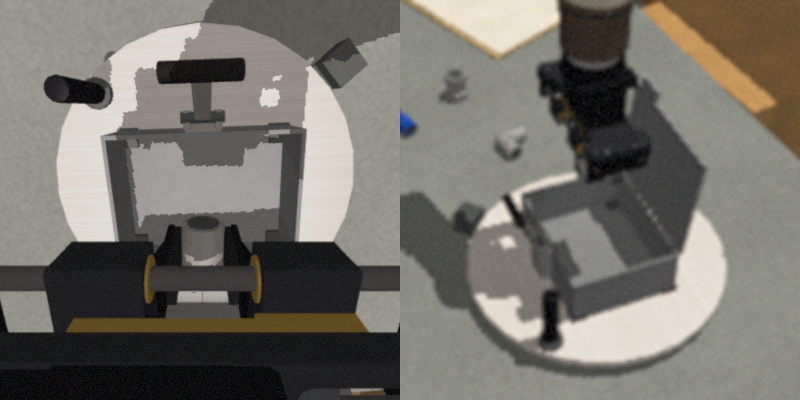

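The tee is centred over the case: branch at column 202 of the left half, case walls at 103 and 305. The lid is behind the gripper, and the clamp bar (200,70) is clear. Lowering now.

{"op": "move_arm", "data": {"targets": "0 0 -0.7 0;0 0 -0.7 0;0 0 -0.7 0;0 0 -0.7 0;0 0 -0.7 0;0 0 -0.7 0;0 0 -0.6 0;0 0 -0.5 0;0 0 -0.3 0;0 0 0 0"}}

```text
time_s: 8.87
tcp_pos: [0.5267, -0.0734, 0.0621]
ee_rot: [[-0.992, 0.125, -0.004], [0.125, 0.992, -0.0], [0.004, -0.001, -1.0]]
wrist_force: [-0.1, -0.6, -3.3]
gripper_width: 0.288
gripper_force: 30.4
```

{"op": "move_arm", "data": {"targets": "0 0 -0.15 0;0 0 0 0;0 0 0 0"}}

```text
time_s: 9.12
tcp_pos: [0.5286, -0.0739, 0.0607]
ee_rot: [[-0.992, 0.126, 0.001], [0.126, 0.992, 0.0], [-0.001, 0.0, -1.0]]
wrist_force: [-0.3, -0.4, -4.1]
gripper_width: 0.287
gripper_force: 30.4
```

{"op": "move_arm", "data": {"targets": "0 0 0 0;0 0 0 0;0 0 0 0;0 0 0 0;0 0 0 0", "gripper": 60}}

```text
time_s: 9.53
tcp_pos: [0.5286, -0.0741, 0.0606]
ee_rot: [[-0.992, 0.126, 0.001], [0.126, 0.992, 0.0], [-0.001, 0.0, -1.0]]
wrist_force: [-0.5, 0.2, 0.5]
gripper_width: 0.586
gripper_force: 0.0
```

{"op": "move_arm", "data": {"targets": "0 0 0.4 0;0 0 0.8 0;0 0 0.8 0;0 0 0.8 0;0 0 0.8 0;0 0 0.8 0;0 0 0.8 0;0 0 0.8 0;0 0 0.8 0;0 0 0.6 0"}}

```text
time_s: 10.37
tcp_pos: [0.5285, -0.0743, 0.248]
ee_rot: [[-0.992, 0.126, 0.003], [0.126, 0.992, -0.0], [-0.003, 0.0, -1.0]]
wrist_force: [0.7, 0.2, -0.3]
gripper_width: 0.689
gripper_force: 0.0
```

The tee is released in the case. Before pushing the lid I'll check its angle against the corner pixels already measured.

```bash
python3 - <<'E'
from h import *
c=capture("scene");d=capture("side")
C=np.array([.544,-.074,0]);a=np.radians(-7);X=np.array([np.cos(a),np.sin(a),0]);Y=np.array([-np.sin(a),np.cos(a),0]);Z=np.array([0,0,1.])
for th in (1.4,1.5,1.6,1.7,1.8,1.9):
    o=[]
    for y in (.095,-.095):
        p=C+.075*X+.102*Z+Y*y+.15*(-np.cos(th)*X+np.sin(th)*Z)
        o+=[((np.array(proj(c,p))-[225,160])*2.9).round(),((np.array(proj(d,p))-[225,130])*4.2).round()]
    print(th,*o)
print("seen L",(243,157),(570,75),"R",(52,80),(680,205))
E
```

```text
1.4 [269. 124.] [519.  60.] [83. 41.] [622. 212.]
1.5 [259. 133.] [536.  54.] [72. 49.] [641. 205.]
1.6 [248. 144.] [554.  49.] [60. 58.] [660. 200.]
1.7 [238. 156.] [571.  46.] [49. 69.] [679. 196.]
1.8 [227. 170.] [587.  45.] [38. 81.] [697. 194.]
1.9 [217. 185.] [604.  46.] [27. 94.] [714. 193.]
seen L (243, 157) (570, 75) R (52, 80) (680, 205)
```

The pixels fit a lid angle of about 1.7 rad. I'll go over and behind the lid with the fingers shut.

{"op": "move_arm", "data": {"targets": "0 0 0.9 0;0 0 0.9 0;0 0 0.8 0;0.8 -0.08 0 0;0.8 -0.08 0 0;0.8 -0.08 0 0;0.8 -0.08 0 0;0.8 -0.08 0 0;0.8 -0.08 0 0;0.8 -0.08 0 0", "gripper": 0}}

```text
time_s: 11.3
tcp_pos: [0.6686, -0.0882, 0.309]
ee_rot: [[-0.992, 0.126, -0.002], [0.126, 0.992, 0.0], [0.002, -0.0, -1.0]]
wrist_force: [-0.2, 0.2, 0.6]
gripper_width: 0.042
gripper_force: 0.0
```

{"op": "move_arm", "data": {"targets": "0 0 0 0;0 0 -0.8 0;0 0 -0.8 0;0 0 -0.8 0;0 0 -0.8 0;0 0 -0.7 0;0 0 0 0"}}

```text
time_s: 11.88
tcp_pos: [0.6649, -0.0878, 0.2074]
ee_rot: [[-0.992, 0.127, -0.01], [0.127, 0.992, 0.001], [0.01, -0.0, -1.0]]
wrist_force: [0.2, -0.2, -0.9]
gripper_width: 0.003
gripper_force: 0.0
```

{"op": "move_arm", "data": {"targets": "-0.38 0.046 -0.04 0;-0.38 0.046 -0.04 0;-0.38 0.046 -0.04 0;-0.38 0.046 -0.04 0;-0.38 0.046 -0.04 0;-0.38 0.046 -0.04 0"}}

```text
time_s: 12.38
tcp_pos: [0.6134, -0.0818, 0.2098]
ee_rot: [[-0.992, 0.125, 0.009], [0.125, 0.992, -0.002], [-0.009, -0.001, -1.0]]
wrist_force: [3.8, -2.2, 1.5]
gripper_width: 0.008
gripper_force: 2.0
```

The lid is moving at about 4 N, as expected. Continuing over and down.

{"op": "move_arm", "data": {"targets": "-0.4 0.046 -0.05 0;-0.4 0.046 -0.05 0;-0.4 0.046 -0.05 0;-0.4 0.046 -0.05 0;-0.3 0.03 -0.3 0;-0.3 0.03 -0.35 0;-0.3 0.03 -0.35 0;-0.25 0.03 -0.4 0"}}

```text
time_s: 13.05
tcp_pos: [0.5432, -0.0737, 0.1689]
ee_rot: [[-0.992, 0.126, 0.005], [0.126, 0.992, -0.0], [-0.005, 0.0, -1.0]]
wrist_force: [0.9, -0.6, 3.7]
gripper_width: 0.005
gripper_force: 1.3
```

{"op": "move_arm", "data": {"targets": "-0.25 0.03 -0.4 0;-0.25 0.03 -0.4 0;-0.25 0.03 -0.4 0;-0.25 0.03 -0.4 0;-0.2 0.03 -0.4 0;0 0 0 0"}}

```text
time_s: 13.55
tcp_pos: [0.511, -0.0698, 0.1162]
ee_rot: [[-0.992, 0.126, -0.002], [0.126, 0.992, 0.0], [0.002, -0.0, -1.0]]
wrist_force: [-0.6, 0.1, 0.0]
gripper_width: 0.001
gripper_force: 0.0
```

{"op": "move_arm", "data": {"targets": "0 0 -0.15 0;0 0 -0.15 0;0 0 -0.1 0;0 0 0 0;0 0 0 0"}}

```text
time_s: 13.97
tcp_pos: [0.5127, -0.0699, 0.1083]
ee_rot: [[-0.992, 0.126, 0.001], [0.126, 0.992, -0.0], [-0.001, -0.0, -1.0]]
wrist_force: [-3.6, 1.5, 10.1]
gripper_width: 0.008
gripper_force: 5.0
```

Lid shut, 10 N at z = 0.108. I'll lift, go to the robot's side of the clamp, and lower the shut fingers there.

{"op": "move_arm", "data": {"targets": "0 0 -0.1 0;0 0 0 0;0 0 0 0;0 0 0.7 0;0 0 0.9 0;0 0 0.9 0;0 0 0.9 0;0 0 0.9 0;0 0 0.3 0;0 0 0 0"}}

```text
time_s: 14.8
tcp_pos: [0.5139, -0.0697, 0.2213]
ee_rot: [[-0.992, 0.126, 0.005], [0.126, 0.992, 0.001], [-0.005, 0.001, -1.0]]
wrist_force: [0.1, 0.2, -0.5]
gripper_width: 0.003
gripper_force: 0.0
```

{"op": "move_arm", "data": {"targets": "-0.85 0.1 0 0;-0.85 0.1 0 0;-0.85 0.1 0 0;-0.85 0.1 0 0;-0.85 0.1 0 0;-0.85 0.1 0 0;0 0 0 0;0 0 0 0"}}

```text
time_s: 15.47
tcp_pos: [0.3838, -0.0549, 0.2182]
ee_rot: [[-0.992, 0.126, -0.001], [0.126, 0.992, -0.0], [0.001, -0.0, -1.0]]
wrist_force: [0.8, -0.4, 0.5]
gripper_width: 0.008
gripper_force: 0.0
```

```bash
python3 - <<'E'
from h import *
s=sense();w=capture("wrist");c=capture("scene");d=capture("side");print(s["tcp_pos"],s["joints"].round(1))
a=cv2.resize(c["image"][160:310,225:375],(400,400),interpolation=cv2.INTER_CUBIC)
b=cv2.resize(d["image"][130:270,265:405],(400,400),interpolation=cv2.INTER_CUBIC)
cv2.imwrite("pics/lid.png",np.hstack([a,b]))
E
```

```text
[ 0.38383139 -0.0548733   0.2182137 ] [  16.2   -1.8  -30.2   -0.   -61.7 -113.4]
```

View pics/lid.png

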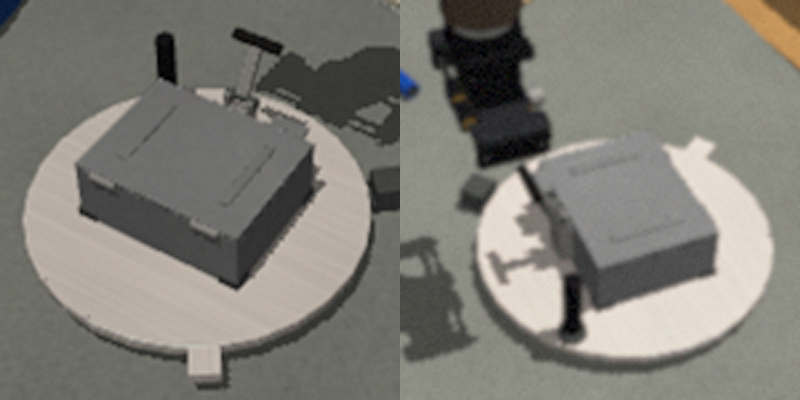

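The lid is flat on the case. The clamp bar still leans out, at (258,40) left and (528,185) right, and the gripper is on its robot side. Lowering and pushing the bar over.

{"op": "move_arm", "data": {"targets": "0 0 -0.75 0;0 0 -0.75 0;0 0 -0.7 0;0 0 0 0;0.4 -0.05 0 0;0.4 -0.05 0 0;0.4 -0.05 0 0;0.4 -0.05 0 0;0 0 0 0"}}

```text
time_s: 16.37
tcp_pos: [0.4277, -0.06, 0.1646]
ee_rot: [[-0.992, 0.127, 0.002], [0.127, 0.992, -0.0], [-0.002, 0.0, -1.0]]
wrist_force: [0.6, -0.2, 0.3]
gripper_width: 0.008
gripper_force: 0.0
```

{"op": "move_arm", "data": {"targets": "0.4 -0.05 0 0;0.4 -0.05 0 0;0.4 -0.05 0 0;0.4 -0.05 0 0;0.3 -0.04 0 0;0 0 0 0"}}

```text
time_s: 16.87
tcp_pos: [0.4735, -0.0661, 0.1633]
ee_rot: [[-0.992, 0.127, -0.001], [0.127, 0.992, -0.0], [0.001, -0.001, -1.0]]
wrist_force: [-1.4, 0.8, -1.1]
gripper_width: 0.006
gripper_force: 0.5
```

{"op": "move_arm", "data": {"targets": "-0.3 0.04 0 0;0 0 0.7 0;0 0 0.7 0;0.6 -0.07 0 0;0.6 -0.07 0 0;0.5 -0.06 0 0;0 0 0 0;0 0 -0.5 0;0 0 -0.5 0;0 0 -0.5 0"}}

```text
time_s: 17.7
tcp_pos: [0.5115, -0.0698, 0.1642]
ee_rot: [[-0.992, 0.124, 0.013], [0.124, 0.992, -0.001], [-0.013, 0.001, -1.0]]
wrist_force: [10.7, -3.8, 13.2]
gripper_width: 0.008
gripper_force: 7.8
```

{"op": "move_arm", "data": {"targets": "0 0 -0.5 0;0 0 -0.4 0;0 0 -0.3 0;0 0 -0.2 0;0 0 0 0;0 0 0 0"}}

```text
time_s: 18.2
tcp_pos: [0.5291, -0.0708, 0.1379]
ee_rot: [[-0.992, 0.118, 0.052], [0.118, 0.993, -0.003], [-0.052, 0.003, -0.999]]
wrist_force: [27.0, -13.5, 7.6]
gripper_width: 0.004
gripper_force: 14.6
```

The fingers came down on the inner side of the bar, and the 27 N is sideways. I'll back straight out and look before retrying.

{"op": "move_arm", "data": {"targets": "0 0 0.5 0;0 0 0.8 0;0 0 0.8 0;0 0 0.8 0;0 0 0.6 0;-0.9 0.1 0 0;-0.9 0.1 0 0;-0.9 0.1 0 0;-0.9 0.1 0 0;-0.9 0.1 0 0"}}

```text
time_s: 19.03
tcp_pos: [0.3936, -0.0573, 0.2145]
ee_rot: [[-0.992, 0.126, 0.003], [0.126, 0.992, 0.0], [-0.003, 0.001, -1.0]]
wrist_force: [-0.2, 0.9, -0.3]
gripper_width: 0.007
gripper_force: 0.0
```

{"op": "move_arm", "data": {"targets": "-0.6 0.06 0 0;0 0 0 0;0 0 0 0"}}

```text
time_s: 19.28
tcp_pos: [0.3797, -0.0557, 0.215]
ee_rot: [[-0.992, 0.125, 0.004], [0.125, 0.992, 0.001], [-0.004, 0.001, -1.0]]
wrist_force: [0.5, 0.1, 0.2]
gripper_width: 0.005
gripper_force: 0.0
```

```bash
python3 - <<'E'
from h import *
s=sense();c=capture("scene");d=capture("side");print(s["tcp_pos"],s["wrist_force"])
C=np.array([.544,-.074,0]);a=np.radians(-7);X=np.array([np.cos(a),np.sin(a),0])
a_=cv2.resize(c["image"][160:310,225:375],(400,400),interpolation=cv2.INTER_CUBIC)
b=cv2.resize(d["image"][130:270,265:405],(400,400),interpolation=cv2.INTER_CUBIC)
cv2.imwrite("pics/clamp.png",np.hstack([a_,b]))
for th in (.6,.9,1.2,1.5,1.8,2.1):
    p=C+X*(-.089+.062*np.cos(th))+np.array([0,0,.115+.062*np.sin(th)])
    print(th,((np.array(proj(c,p))-[225,160])*400/150).round(),((np.array(proj(d,p))-[265,130])*400/140).round())
E
```

```text
[ 0.37967116 -0.05574382  0.21495743] [0.47452518 0.06161866 0.22218189]
0.6 [215. 101.] [197. 174.]
0.9 [222.  84.] [187. 168.]
1.2 [231.  68.] [173. 166.]
1.5 [241.  55.] [158. 167.]
1.8 [251.  46.] [143. 172.]
2.1 [260.  42.] [128. 180.]
```

View pics/clamp.png

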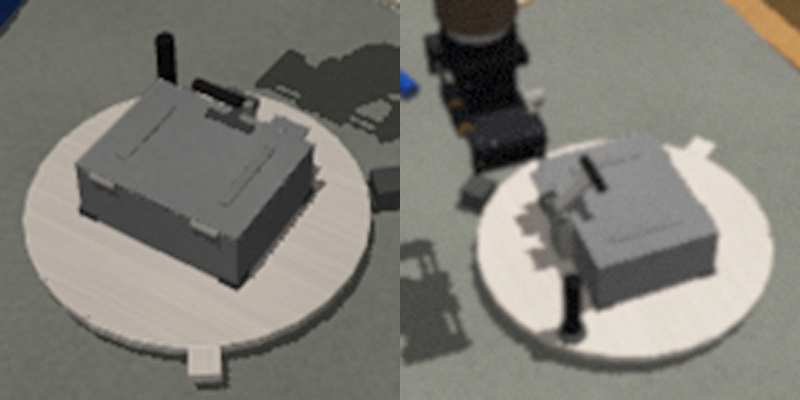

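Both views put the clamp at about 0.75 rad: bar at (219,93) left and (593,174) right. It's now easy to press from above, with the fingers kept slightly behind the bar.

{"op": "move_arm", "data": {"targets": "0.92 -0.1 0 0;0.92 -0.1 0 0;0.92 -0.1 0 0;0.92 -0.1 0 0;0.9 -0.1 0 0;0 0 0 0;0 0 -0.7 0;0 0 -0.7 0;0 0 -0.4 0;0 0 0 0"}}

```text
time_s: 20.22
tcp_pos: [0.493, -0.0686, 0.1664]
ee_rot: [[-0.992, 0.127, -0.006], [0.127, 0.992, -0.001], [0.005, -0.001, -1.0]]
wrist_force: [-0.3, 0.1, -0.7]
gripper_width: 0.001
gripper_force: 0.0
```

{"op": "move_arm", "data": {"targets": "0.1 -0.01 -0.25 0;0.1 -0.01 -0.25 0;0.1 -0.01 -0.25 0;0.1 -0.01 -0.25 0;0.05 0 -0.25 0"}}

```text
time_s: 20.63
tcp_pos: [0.5069, -0.0692, 0.138]
ee_rot: [[-0.992, 0.126, 0.003], [0.126, 0.992, 0.0], [-0.002, 0.001, -1.0]]
wrist_force: [2.0, 0.6, 2.0]
gripper_width: 0.003
gripper_force: 1.2
```

{"op": "move_arm", "data": {"targets": "0.05 0 -0.25 0;0.05 0 -0.2 0;0.05 0 -0.15 0;0 0 0 0;0 0 0 0"}}

```text
time_s: 21.05
tcp_pos: [0.508, -0.0694, 0.1222]
ee_rot: [[-0.992, 0.126, -0.003], [0.126, 0.992, -0.0], [0.003, -0.001, -1.0]]
wrist_force: [-0.1, 0.0, 3.5]
gripper_width: 0.006
gripper_force: 1.8
```

{"op": "move_arm", "data": {"targets": "0 0 -0.15 0;0 0 -0.1 0;0 0 0 0;0 0 0 0;0 0 0 0"}}

```text
time_s: 21.47
tcp_pos: [0.5083, -0.0695, 0.121]
ee_rot: [[-0.992, 0.124, -0.001], [0.124, 0.992, -0.001], [0.001, -0.001, -1.0]]
wrist_force: [-12.7, 4.5, 31.0]
gripper_width: 0.007
gripper_force: 15.5
```

The bar is firmly seated: 31 N at z = 0.121, where its top should be at 0.122. Lifting and moving over the post.

{"op": "move_arm", "data": {"targets": "0 0 0.4 0;0 0 0.8 0;0 0 0.8 0;0 0 0.8 0;0 0 0.8 0;0 0 0 0", "gripper": 0}}

```text
time_s: 21.97
tcp_pos: [0.5107, -0.0694, 0.2097]
ee_rot: [[-0.992, 0.126, 0.005], [0.126, 0.992, 0.0], [-0.005, 0.001, -1.0]]
wrist_force: [0.4, 1.1, -0.4]
gripper_width: 0.006
gripper_force: 0.0
```

{"op": "move_arm", "data": {"targets": "-0.36 -0.43 0 0.93;-0.36 -0.43 0 0.93;-0.36 -0.43 0 0.93;-0.36 -0.43 0 0.93;-0.36 -0.43 0 0.93;-0.36 -0.43 0 0.93;-0.36 -0.43 0 0.93;-0.36 -0.43 0 0.93;-0.36 -0.43 0 0.93;-0.36 -0.43 0 0.93", "gripper": 44}}

```text
time_s: 22.8
tcp_pos: [0.4175, -0.177, 0.205]
ee_rot: [[-0.772, -0.635, -0.004], [-0.635, 0.772, 0.001], [0.002, 0.003, -1.0]]
wrist_force: [0.0, -0.6, 0.1]
gripper_width: 0.502
gripper_force: 0.0
```

{"op": "move_arm", "data": {"targets": "0 0 0 0;0 0 0 0"}}

```text
time_s: 22.97
tcp_pos: [0.4183, -0.1769, 0.2055]
ee_rot: [[-0.776, -0.63, -0.002], [-0.63, 0.776, 0.001], [0.001, 0.002, -1.0]]
wrist_force: [0.5, 0.1, 0.1]
gripper_width: 0.506
gripper_force: 0.0
```

```bash
python3 - <<'E'
from h import *
s=sense();w=capture("wrist");c=capture("scene");d=capture("side");T=wristT(w,s)
print(s["tcp_pos"],np.degrees(np.arctan2(s["ee_rot"][1,0],s["ee_rot"][0,0])),s["joints"].round(1))
C=np.array([.544,-.074,0]);a=np.radians(-7);X=np.array([np.cos(a),np.sin(a),0])
for im,n in((c,"scene"),(d,"side")):
    G=cv2.cvtColor(im["image"],cv2.COLOR_BGR2GRAY)
    for th in (0,.2,.4,.75):
        p=C+X*(-.089+.062*np.cos(th))+np.array([0,0,.115+.062*np.sin(th)])
        u,v=map(int,np.round(proj(im,p)));print(n,th,(u,v),G[v-1:v+2,u-1:u+2].mean())
    u,v=map(int,proj(im,C+X*-.03+np.array([0,0,.115])))
    m=(G[v-16:v+16,u-20:u+20]<35).astype(np.uint8)
    k,l,st,ce=cv2.connectedComponentsWithStats(m);print([(st[i,4],(ce[i]+[u-20,v-16]).round(1)) for i in range(1,k) if st[i,4]>8])
W=cv2.cvtColor(w["image"],cv2.COLOR_BGR2GRAY);u,v=proj(w,(.418,-.177,.128),T);print("post pred",u,v)
u,v=int(u),int(v);print(W[v-40:v+41:8,u-56:u+57:8])
E
```

```text
[ 0.41825696 -0.17692537  0.20546483] -140.92955543650754 [ -2.4   6.1 -23.8  -0.  -60.2 -48.6]
scene 0 (304, 210) 19.22222222222222
scene 0.2 (304, 206) 94.22222222222223
scene 0.4 (305, 202) 112.22222222222223
scene 0.75 (307, 195) 169.0
[(np.int32(83), array([303.4, 209.4]))]
side 0 (337, 198) 40.0
side 0.2 (336, 195) 24.555555555555557
side 0.4 (336, 193) 23.555555555555557
side 0.75 (332, 190) 17.444444444444443
[(np.int32(378), array([331.3, 189.2])), (np.int32(42), array([316.3, 201.5])), (np.int32(33), array([349.1, 202.2]))]
post pred 321.09838242112437 199.13588384290932
[[162 156 156 102  97 106 114 112 110 112 101  95  95  96  95]
 [155 118 220 235 233 187  62  61  61 147 145 147 147 134  96]
 [235 235 234 234 234 230  37  17  18 161 208 204 227 226 223]
 [234 234 234 234 233 233  23  19  17 226 229 227 224 224 225]
 [234 234 234 234 234 233  25  23  13 229 224 226 226 222 223]
 [234 233 235 234 234 233  19  17  21 226 226 219 224 224 219]
 [234 234 233 234 232 234  93  11 100 227 222 226 218 220 221]
 [234 234 235 232 235 110  71  94 149 147 224 217 224 217 218]
 [231 233 233 233  86  78  72  71 142 146 146 217 215 217 215]
 [230  16  19  79  78  75  74  70  72 122 142 145  23   3 145]
 [228   7  17  76  79 156 150  74  70  72 101 143  15  28  54]]
```

The clamp reads as down: bar blob at scene (303.4,209.4) against (304,210) predicted at angle 0. The post is right under the tool. I'll descend astride it and work out the arc.

{"op": "move_arm", "data": {"targets": "0 0 -0.7 0;0 0 -0.7 0;0 0 -0.7 0;0 0 -0.7 0;0 0 -0.7 0;0 0 -0.7 0;0 0 -0.6 0;0 0 -0.4 0;0 0 0 0"}}

```text
time_s: 23.87
tcp_pos: [0.418, -0.1762, 0.0743]
ee_rot: [[-0.775, -0.632, -0.005], [-0.632, 0.775, 0.001], [0.004, 0.004, -1.0]]
wrist_force: [0.8, 0.1, 0.3]
gripper_width: 0.503
gripper_force: 0.0
```

```bash
python3 - <<'E'
from h import *
s=sense();print(s["tcp_pos"],s["wrist_force"],s["gripper_width"])
f=np.radians(-140.7+4*np.arange(25));P=np.c_[.544+.163*np.cos(f),-.074+.163*np.sin(f)]
print((np.diff(P,axis=0)/.025).round(2).tolist())
E
```

```text
[ 0.41801904 -0.17617157  0.0743076 ] [0.78357651 0.09190258 0.34430335] 0.5025749041621754
[[0.3, -0.34], [0.32, -0.32], [0.35, -0.3], [0.36, -0.27], [0.38, -0.25], [0.4, -0.22], [0.41, -0.19], [0.43, -0.16], [0.44, -0.13], [0.44, -0.1], [0.45, -0.07], [0.45, -0.04], [0.46, -0.01], [0.45, 0.03], [0.45, 0.06], [0.45, 0.09], [0.44, 0.12], [0.43, 0.15], [0.42, 0.18], [0.4, 0.21], [0.39, 0.24], [0.37, 0.26], [0.35, 0.29], [0.33, 0.31]]
```

{"op": "move_arm", "data": {"targets": "0.3 -0.34 0 0.8;0.32 -0.32 0 0.8;0.35 -0.3 0 0.8;0.36 -0.27 0 0.8;0.38 -0.25 0 0.8;0.4 -0.22 0 0.8;0.41 -0.19 0 0.8;0.43 -0.16 0 0.8"}}

```text
time_s: 24.53
tcp_pos: [0.4911, -0.227, 0.0759]
ee_rot: [[-0.32, -0.948, -0.006], [-0.948, 0.32, 0.002], [-0.0, 0.006, -1.0]]
wrist_force: [-3.7, 4.1, 0.0]
gripper_width: 0.506
gripper_force: 2.4
```

{"op": "move_arm", "data": {"targets": "0.44 -0.13 0 0.8;0.44 -0.1 0 0.8;0.45 -0.07 0 0.8;0.45 -0.04 0 0.8;0.46 -0.01 0 0.8;0.45 0.03 0 0.8;0.45 0.06 0 0.8;0.45 0.09 0 0.8"}}

```text
time_s: 25.2
tcp_pos: [0.5805, -0.2314, 0.0759]
ee_rot: [[0.231, -0.973, -0.007], [-0.973, -0.231, 0.002], [-0.003, 0.007, -1.0]]
wrist_force: [-4.8, 2.1, 0.5]
gripper_width: 0.507
gripper_force: 2.3
```

{"op": "move_arm", "data": {"targets": "0.44 0.12 0 0.8;0.43 0.15 0 0.8;0.42 0.18 0 0.8;0.4 0.21 0 0.8;0.39 0.24 0 0.8;0 0 0 0;0 0 0 0"}}

```text
time_s: 25.78
tcp_pos: [0.6357, -0.2093, 0.0769]
ee_rot: [[0.548, -0.837, 0.001], [-0.837, -0.548, -0.0], [0.001, -0.001, -1.0]]
wrist_force: [-0.4, -0.6, 0.2]
gripper_width: 0.506
gripper_force: 0.0
```

{"op": "move_arm", "data": {"targets": "0.18 0.13 0 0.4;0.18 0.13 0 0.4;0.18 0.14 0 0.4;0.17 0.15 0 0.4;0 0 0 0"}}

```text
time_s: 26.2
tcp_pos: [0.6488, -0.1982, 0.0767]
ee_rot: [[0.658, -0.753, -0.009], [-0.753, -0.658, -0.002], [-0.004, 0.008, -1.0]]
wrist_force: [-8.0, -6.1, 3.6]
gripper_width: 0.51
gripper_force: 4.7
```

{"op": "move_arm", "data": {"targets": "0.16 0.15 0 0.4;0.16 0.16 0 0.4;0 0 0 0;0 0 0 0"}}

```text
time_s: 26.53
tcp_pos: [0.6474, -0.1969, 0.0763]
ee_rot: [[0.705, -0.708, -0.029], [-0.709, -0.705, -0.006], [-0.016, 0.025, -1.0]]
wrist_force: [-23.8, -22.2, 9.6]
gripper_width: 0.511
gripper_force: 16.4
```

Hard resistance, 32 N with no further motion, so it's against the stop. I'll back off half the slack, lift clear, and measure the post.

{"op": "move_arm", "data": {"targets": "-0.35 -0.3 0 -0.4;-0.15 -0.15 0 -0.4;0 0 0 0;0 0 0.6 0;0 0 0.8 0;0 0 0.9 0;0 0 0.9 0;0 0 0.9 0;0 0 0.9 0;0 0 0.9 0"}}

```text
time_s: 27.37
tcp_pos: [0.6485, -0.1991, 0.2258]
ee_rot: [[0.66, -0.752, 0.002], [-0.752, -0.66, -0.0], [0.001, -0.001, -1.0]]
wrist_force: [-0.7, 0.2, 0.6]
gripper_width: 0.508
gripper_force: 0.0
```

{"op": "move_arm", "data": {"targets": "0 -0.9 0.9 0;0 -0.9 0.9 0;0 -0.9 0.9 0;0 -0.9 0.5 0;0 -0.9 0 0;0 -0.9 0 0;0 -0.9 0 0;0 -0.9 0 0;0 0 0 0;0 0 0 0"}}

```text
time_s: 28.2
tcp_pos: [0.6482, -0.3803, 0.3035]
ee_rot: [[0.658, -0.753, -0.0], [-0.753, -0.658, 0.0], [-0.0, -0.0, -1.0]]
wrist_force: [-0.2, 0.4, -0.6]
gripper_width: 0.508
gripper_force: 0.0
```

```bash
python3 - <<'E'
from h import *
s=sense();c=capture("scene");d=capture("side");print(s["tcp_pos"])
for deg in (0,80,85,90):
    f=np.radians(-140.7+deg);p=np.array([.544+.163*np.cos(f),-.074+.163*np.sin(f)])
    print(deg,[np.round(proj(i,(*p,z)),1).tolist() for i in (c,d) for z in (.128,.08)])
for im,n in((c,"scene"),(d,"side")):
    f=np.radians(-140.7+88);u,v=map(int,proj(im,(.544+.163*np.cos(f),-.074+.163*np.sin(f),.09)))
    G=cv2.cvtColor(im["image"],cv2.COLOR_BGR2GRAY)[v-40:v+40,u-40:u+40]
    k,l,st,ce=cv2.connectedComponentsWithStats((G<42).astype(np.uint8))
    print(n,[(st[i,:4]+[u-40,v-40,0,0],st[i,4],(ce[i]+[u-40,v-40]).round(1)) for i in range(1,k) if st[i,4]>20])
# clamp at turned pose
a=np.radians(83);X=np.array([np.cos(a),np.sin(a),0]);print("bar",[proj(i,np.array([.544,-.074,.115])-.027*X) for i in(c,d)])
E
```

```text
[ 0.64817148 -0.38033896  0.30348292]
0 [[286.8, 173.9], [287.5, 186.3], [325.1, 226.9], [325.1, 236.9]]
80 [[236.0, 214.5], [238.2, 227.1], [388.2, 212.5], [386.5, 222.5]]
85 [[235.8, 218.3], [238.0, 230.9], [390.0, 209.7], [388.3, 219.7]]
90 [[236.1, 222.1], [238.3, 234.7], [391.5, 206.8], [389.8, 216.9]]
scene [(array([232, 217,  14,  28]), np.int32(201), array([237.6, 230.6]))]
side [(array([424, 193,   5,  11]), np.int32(41), array([426.5, 198.5])), (array([384, 209,   8,  20]), np.int32(76), array([388.4, 218.7]))]
bar [(np.float64(289.7705670274439), np.float64(211.67105385616136)), (np.float64(347.3312545044805), np.float64(201.1177738092212))]
```

The post reads about 86–87° turned, which is too near the 1.5 rad (86°) limit to trust. I'll measure both ends the same way from the saved starting pictures.

```bash
python3 - <<'E'
from h import *
from scipy.optimize import minimize_scalar,least_squares
c=capture("scene");d=capture("side")
def blob(im,cal,deg):
    f=np.radians(-140.7+deg);u,v=map(int,proj(cal,(.544+.163*np.cos(f),-.074+.163*np.sin(f),.09)))
    G=cv2.cvtColor(im,cv2.COLOR_BGR2GRAY)[v-30:v+30,u-22:u+22]
    k,l,st,ce=cv2.connectedComponentsWithStats((G<42).astype(np.uint8));i=1+np.argmax(st[1:,4])
    print(deg,st[i],(ce[i]+[u-22,v-30]).round(1))
    return ce[i]+[u-22,v-30],np.array([st[i,0]+st[i,2]/2+u-22,st[i,1]+v-30.])
B=[[blob(cv2.imread("pics/scene0.png"),c,0),blob(cv2.imread("pics/side0.png"),d,0)],[blob(c["image"],c,87),blob(d["image"],d,87)]]
for e in B:
    t,r=tri([ray(c,*e[0][1]),ray(d,*e[1][1])]);print("top edge",t.round(4),round(r[0]*1e3,1))
    t,r=tri([ray(c,*e[0][0]),ray(d,*e[1][0])]);print("mid",t.round(4),round(r[0]*1e3,1),np.degrees(np.arctan2(t[1]+.074,t[0]-.544)),np.hypot(t[1]+.074,t[0]-.544))
# change of heading by case silhouette: lid quad (grey) minAreaRect on z=.108
for nm,im in(("0",cv2.imread("pics/lid.png")),):pass
hsv=cv2.cvtColor(c["image"],cv2.COLOR_BGR2HSV)
p=[np.round(proj(c,(.544,-.074,.108))).astype(int)];print(c["image"][p[0][1]-4:p[0][1]+14:6,p[0][0]-30:p[0][0]+31:10].mean(2))
# disc lug (bright) beyond radius .185
for n,im,cal in(("s0",cv2.imread("pics/scene0.png"),c),("s1",c["image"],c),("d0",cv2.imread("pics/side0.png"),d),("d1",d["image"],d)):
    G=cv2.cvtColor(im,cv2.COLOR_BGR2GRAY);o=[]
    for a in np.arange(-180,180,1):
        q=[proj(cal,(.544+r*np.cos(np.radians(a)),-.074+r*np.sin(np.radians(a)),.033)) for r in(.192,.197)]
        if all(G[int(round(v)),int(round(u))]>170 for u,v in q):o.append(int(a))
    print(n,o)
E
```

```text
0 [ 19  19   7  21 117] [286.9 182. ]
0 [19 23  7 20 99] [324.9 236.5]
87 [ 17  18  14  28 201] [237.6 230.6]
87 [17 23  8 20 77] [388.4 218.6]
top edge [ 0.4159 -0.1785  0.1317] 2.7
mid [ 0.4133 -0.1824  0.0909] 1.0 -140.3229080365631 0.16983452046948017
top edge [ 0.6302 -0.2035  0.1296] 1.0
mid [ 0.6373 -0.2075  0.0833] 0.9 -55.04468775490681 0.16290782847858956
[[ 72.33333333  56.33333333  21.33333333 111.         111.33333333
  111.66666667 111.        ]
 [ 57.66666667  57.33333333 113.         110.33333333 112.33333333
  110.33333333 113.33333333]
 [ 53.33333333 100.33333333 109.66666667 109.33333333 108.33333333
  110.33333333  51.33333333]]
s0 [26, 27, 28, 29, 30, 31, 32, 33]
s1 [113, 114, 115, 116, 117, 118, 119, 120]
d0 []
d1 [113, 114, 115, 116, 117, 118, 119, 120, 121]
```

The lug turned about 87°, within calibration error of 90°. As a direct check, I'll look for any gap between the lug and the stop block.

```bash
python3 - <<'E'
from h import *
c=capture("scene");d=capture("side")
for n,cal in(("scene",c),("side",d)):
    G=cv2.cvtColor(cal["image"],cv2.COLOR_BGR2GRAY)
    for z in (.033,.02):
      print(n,z)
      for r in (.190,.195,.2,.205):
        print(r,[int(G[int(round(v)),int(round(u))]) for a in range(108,140,2) for u,v in [proj(cal,(.544+r*np.cos(np.radians(a)),-.074+r*np.sin(np.radians(a)),z))]])
u0,v0=map(int,proj(c,(.47,.11,.033)));print(u0,v0)
G=cv2.cvtColor(c["image"],cv2.COLOR_BGR2GRAY)
for v in range(v0-16,v0+20,2): print(v,[int(x) for x in G[v,u0-26:u0+26:2]])
E
```

```text
scene 0.033
0.19 [53, 102, 140, 181, 182, 180, 188, 55, 39, 53, 41, 46, 106, 112, 108, 111]
0.195 [55, 104, 141, 182, 181, 180, 188, 56, 65, 67, 67, 63, 87, 112, 112, 112]
0.2 [55, 101, 136, 182, 182, 181, 189, 63, 65, 65, 67, 63, 100, 111, 110, 109]
0.205 [55, 102, 141, 181, 183, 183, 188, 73, 63, 63, 65, 63, 95, 110, 111, 109]
scene 0.02
0.19 [111, 54, 71, 114, 139, 182, 181, 181, 188, 52, 31, 40, 105, 110, 109, 106]
0.195 [110, 52, 71, 115, 140, 183, 182, 182, 148, 55, 65, 59, 41, 87, 113, 107]
0.2 [113, 54, 72, 110, 138, 181, 181, 181, 147, 56, 65, 67, 66, 63, 109, 110]
0.205 [112, 55, 72, 114, 141, 182, 182, 182, 152, 65, 65, 65, 68, 79, 106, 111]
side 0.033
0.19 [142, 145, 156, 214, 226, 228, 227, 169, 81, 68, 62, 63, 56, 48, 60, 51]
0.195 [143, 141, 177, 223, 226, 228, 218, 126, 81, 84, 84, 69, 59, 44, 41, 54]
0.2 [137, 140, 161, 215, 228, 230, 223, 165, 85, 85, 89, 85, 74, 44, 44, 48]
0.205 [137, 141, 177, 224, 228, 230, 217, 140, 89, 87, 86, 82, 64, 48, 42, 60]
side 0.02
0.19 [194, 218, 226, 225, 225, 222, 204, 178, 166, 153, 143, 122, 124, 156, 109, 117]
0.195 [160, 196, 22
[... 1888 characters left out ...]
08, 109, 110, 108, 106, 108, 109]
250 [177, 179, 176, 179, 176, 179, 178, 175, 177, 132, 50, 112, 110, 107, 110, 111, 111, 110, 106, 110, 109, 111, 111, 112, 108, 112]
252 [177, 174, 178, 176, 178, 177, 176, 176, 180, 69, 68, 110, 108, 105, 110, 110, 109, 111, 110, 111, 109, 109, 108, 111, 110, 112]
254 [175, 177, 176, 177, 177, 177, 176, 177, 169, 54, 101, 111, 110, 108, 107, 107, 107, 109, 110, 108, 109, 109, 109, 108, 108, 107]
256 [176, 178, 176, 179, 176, 176, 176, 180, 120, 51, 97, 109, 109, 109, 108, 109, 108, 107, 109, 107, 106, 105, 108, 110, 106, 106]
258 [177, 174, 177, 174, 175, 175, 177, 167, 63, 52, 108, 108, 106, 109, 107, 107, 108, 106, 105, 110, 107, 107, 109, 107, 109, 104]
```

The lug butts straight against the stop block in both views: bright lug, then dark block, with no strip of table between. The turntable is at its stop and the robot is clear, so I'm handing in.

```bash
python3 -c "
from station import *
print(finish_job())"
```

```text
the job is handed in; nothing more can be done
None
```

I packed the tee, shut the lid, clamped it, turned the turntable anticlockwise to its stop, and handed the job in at about 28 s; no verdict came back.

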